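# Shim the rocking balance

### The arm

A 6-joint arm with a two-finger parallel gripper is mounted at the origin on a cart in front of the work surface, level with it; the furniture and walls round the work are solid. World frame = base frame: x ahead of the robot, y to its left, z up, the work surface at z = 0. Lengths are in mm, angles in degrees, forces in N, time in s.
With the tool pointing down it reaches from about 350 to 850 mm from the base axis. Payload 8.1 kg.
Tool frame: the origin (TCP) lies midway between the tips of the shut fingers; the grasp point (between the pads) lies 19 mm behind it; x points along the fingers, z is the direction in which the jaws open and shut, and the axes are right-handed (so a half turn about x gives the same grasp; the last joint's range is limited). The gripper opens to 85 mm and grips with 20 to 120 N. Pads are 22 mm wide; open, the fingers measure 114 mm over their backs; the gripper's body (76 mm by 85 mm) begins 54 mm behind the grasp point. The pads swing forward as they close: fully open they stand 13 mm farther back than shut.
Start: joints at [-69.924, 7.471, 85.268, -0, 87.261, -4.893], TCP at [253.301, -543.915, 231.292] pointing down, gripper open.
Joint ranges: [-169.43, 169.43], [-51.17, 129.36], [1.28, 143.12], [-76.62, 256.62], [0, 156.53], [-152.29, 152.29]. Speed limits (degrees/s): [136.94, 136.94, 159.86, 180, 180, 180].

### API

Orientations are given as [roll, pitch, yaw] about the fixed x, y, z axes, in that order (R = Rz(yaw) Ry(pitch) Rx(roll)).
In Python, from bench import r gives the robot as it stands. The module is installed in compiled form; this text tells all that it offers.
- The arm moves only by the tool servo_tool, never from a script. Its argument "commands" is a list that holds one entry, the list of rows, each a list of 7 numbers: the closure in counts, from 0 (fully open) to 255 (shut), then the shift along the tool's x, y, z in cm, then the turn, a rotation vector about the tool's x, y, z in degrees. A call has 1 to 8 rows; each row is the pose to reach, as a shift and turn from the pose commanded when the call began, along the tool's axes at that moment; what a row does not reach only later rows make up. A row lasts 1/10 s, in which the tool goes at most 50 mm and 8.59 degrees, less where a joint would pass 70% of its speed; a pose out of reach is approached as far as the arm can. A call with a gripper value outside its range is refused whole. The fingers move at their own pace and stop on an object; "force" is the grip in N (left out, the last holds). Time passes only in rows, so rows that repeat a pose let the fingers close. It gives the time, the measured TCP pose, the force and the opening at its end, in the units of the state.
- r.sense(): the state, without advancing time (a new reading comes with each control period).
- r.snapshot(name): name is "scene" or "top" or "wrist"; returns (picture, depth): 480x640x3 uint8, red, green, blue; 480x640 float32, mm along the optical axis (not along the pixel's ray), 0 where there is no reading.
- r.calibration(name): a dict with "fx", "fy", "cx", "cy" (pixels), "pose" (4x4, takes a point from camera to world coordinates). Camera axes: x right, y down, z forward; pixel columns grow to the right and rows downward; lengths in mm; the calibration is good to about 2 mm. A picture is of the moment at which its call begins: read the wrist's pose just before it. calibration takes no time and is no camera call; for the wrist camera it gives the pose at the moment of the call.
- r.hand_in(): hands the job in, once; it reports no verdict.
The state is a dict: "time": time; "joint_pos": joint angles; "qd": joint speeds; "joint_efforts": joint torques, N m; "tool_pos": TCP position; "tcp_rot": TCP orientation; "ft_force": force on the tool from outside, world axes, zero at the start; "wrist_torque": the same for the moment, N m; "finger_gap": finger opening in mm.
Only numpy, scipy, OpenCV 4.12 (cv2) and the standard library are available. Lean on these libraries where they do the work, as an engineer would, in place of code of your own. Each camera call takes 0.05 s, during which the arm holds its last target.

### The job

The laboratory balance rocks because its front left foot is too short. With the fingertips, push the grey wedge along the desk under that foot until the balance stands level and no longer rocks, then press down on the top of the balance at the opposite (rear right) corner to check that it stays put. Do not pick anything up, do not shove the balance along the desk, and leave the wedge in place and the other things where they stand.

Things in the scene. Friction and masses are not known exactly. Their poses are not given: they have to be found in the camera images.
- balance: White top-pan balance, about 3 kg, loose on the desk. Housing 180 mm (its x) by 150 mm (its y); underside 22 mm, flat top 62 mm above the origin; round steel pan of radius 46 mm centred at x = +22 mm, its top at 70 mm. Origin: centre of the standing plane of the feet, on the desk. +x to its rear, +y to its left, z up; its front, with the small dark display, faces the robot.
- short_foot (a point): Centre of the underside of the short front left foot, at x -68, y +53 mm of the balance. Feet are 22 mm across, domed below (radius 16 mm), 22 mm high, this one 14: at the start the balance leans on it (about 4 N), tilted 0.095 rad about the line through the front right and rear left feet (84 mm from this foot), the rear right foot in the air. 8 mm above the desk when level.
- test_corner (a point): Point on the balance's flat top, 20 mm in from the rear and right edges, diagonally opposite the short foot: where to press.
- wedge: Grey hard plastic levelling wedge, 100 mm long (its x), 64 mm wide (its y), 110 g, loose, to the left of the balance, thin end toward the short foot. Origin: centre of its underside; +x points to the thin end. The ramp falls evenly from 15 mm high at x = -25 mm to 1.5 mm at x = +50 mm. The balance is level when the middle of the short foot is at about x = +15 mm; further in lifts that corner too far.
- wedge_heel (a point): Middle of the wedge's flat upright heel face, 50 mm behind its origin and 13 mm above the desk: the face to push on, 64 mm wide, 26 mm high. The heel block is 25 mm long. Sliding the wedge under the foot takes about 3 to 10 N; it stays where it is left.
- bottle: Small white dropper bottle with a blue cap, 30 mm across, 87 mm high, origin at the centre of its base; a bystander behind the left side of the balance, beside the big analyser.
- timer: White wind-up timer, 44 x 66 x 68 mm, origin at the centre of its base; a bystander to the left of the wedge.
- jar: Glass staining jar with a black lid, 59 mm across, 107 mm high, origin at the centre of its base; a bystander farther to the left of the wedge.
Things that resemble listed ones, but are neither listed nor needed, are in the scene too. Leave any green or pink look-alike of the wedge alone.

How it is judged:
By the outcome, as a careful person would: the job done as asked, in the order asked, and still so for the second after the job is handed in, with the robot touching nothing.
It also fails if it takes over 45 s, if anything falls off the work surface, if the arm or the gripper's body presses on something with over 40 N, if the wrist force passes 120 N, or if a joint passes its speed limit or range.

## Working session

There is one attempt and no reset: what is moved stays moved. The work goes in short steps, Python scripts to look and compute and a tool call to move; the robot and the scene stay as the last step left them, time stands still between calls to the robot, and variables do not carry over. Pictures are saved under pics/ and viewed, and the job is handed in when it is done.

Besides the shell and the picture viewer there is one more tool, called after "Call:" as name([rows], argument=value, ...), one row to a line, values as JSON. servo_tool: Moves the arm, as the interface text tells. Its arguments: {"type":"object","properties":{"commands":{"type":"array","items":{"type":"array","items":{"type":"array","items":{"type":"number"}}}},"force":{"type":"number"}},"required":["commands"]}

```bash
mkdir -p pics; python3 - <<'E'
from bench import r
import cv2, numpy as np
for n in ("scene","top"):
    p,d=r.snapshot(n); cv2.imwrite(f"pics/{n}0.png",p[:,:,::-1]); np.save(f"{n}_d0.npy",d); c=r.calibration(n)
    np.save(f"{n}_p0.npy",p)
    print(n,{k:np.round(v,3).tolist() for k,v in c.items()})
print(r.sense())
E
```

```text
scene {'fx': 526.454, 'fy': 526.454, 'cx': 317.325, 'cy': 240.051, 'pose': [[-0.9, -0.194, 0.39, 68.884], [-0.435, 0.431, -0.79, 945.459], [-0.015, -0.881, -0.473, 672.879], [0.0, 0.0, 0.0, 1.0]]}
top {'fx': 478.459, 'fy': 478.459, 'cx': 323.048, 'cy': 239.486, 'pose': [[0.005, -0.999, 0.051, 484.576], [-1.0, -0.003, 0.025, -108.792], [-0.025, -0.051, -0.998, 1487.079], [0.0, 0.0, 0.0, 1.0]]}
{'time': 0.1, 'joint_pos': array([-6.99253663e+01,  7.51347638e+00,  8.53222454e+01, -1.88280785e-04,
        8.72606972e+01, -4.89357926e+00]), 'qd': array([ 0.10900363, -0.00159437, -0.14446556, -0.08838311, -0.00539163,
       -0.04674918]), 'joint_efforts': array([ 1.35448598e-03, -5.70949709e+01, -5.01943982e+01, -1.48963718e-04,
        8.16249725e-03, -6.96340453e-05]), 'tool_pos': array([ 253.11618945, -543.4609124 ,  230.32883334]), 'tcp_rot': array([175.2181672 ,  89.90358087, 110.18638937]), 'ft_force': array([ 0.15754035,  0.14799325, -0.72709526]), 'wrist_torque': array([ 0.02805602, -0.04196351,  0.02196354]), 'finger_gap': 85.3872814122176}
```

View pics/scene0.png

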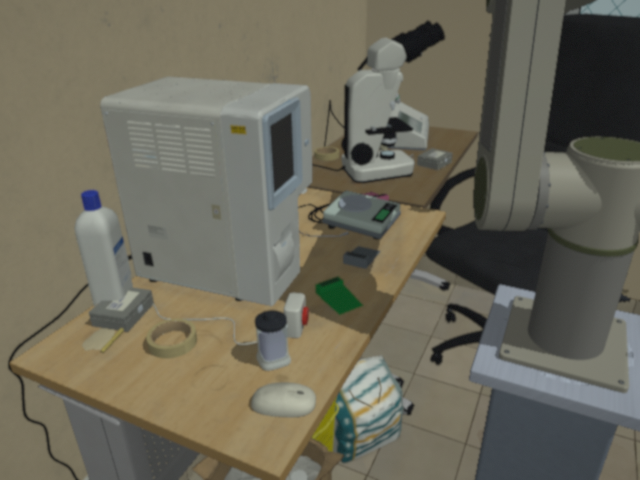

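View pics/top0.png

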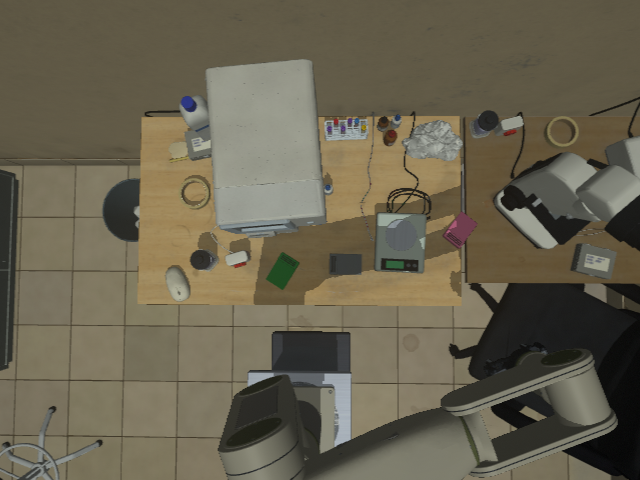

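Scene: grey wedge at about (360,257), green look-alike at (338,296), balance at (362,213). Top: grey wedge (346,264), green (282,270), pink (460,230), balance (400,243), bottle (328,187), timer (237,259), jar (202,259). The grey one left of the balance is the one I want. I'll check it in a close crop.

```bash
python3 - <<'E'
import cv2, numpy as np
p=np.load("top_p0.npy")[195:300,310:450,::-1]
cv2.imwrite("pics/crop_top.png",cv2.resize(p,None,fx=5.5,fy=5.5,interpolation=cv2.INTER_CUBIC))
p=np.load("scene_p0.npy")[180:320,300:450,::-1]
cv2.imwrite("pics/crop_scene.png",cv2.resize(p,None,fx=4,fy=4,interpolation=cv2.INTER_CUBIC))
E
```

```text
(no output)
```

View pics/crop_top.png

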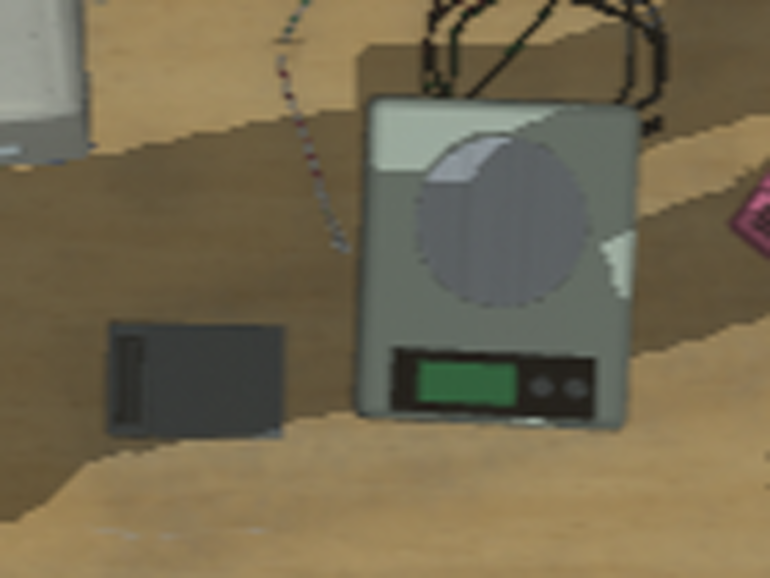

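View pics/crop_scene.png

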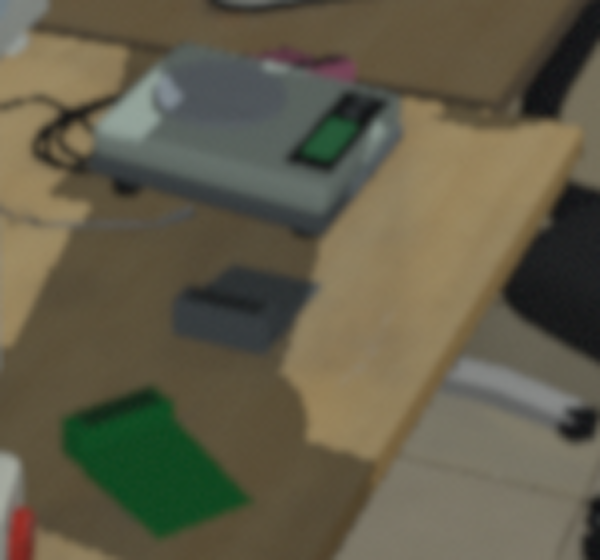

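```bash
cat > h.py <<'E'
import numpy as np, cv2
from bench import r
def ray(c,u,v,z):
    P=np.array(c["pose"]); d=P[:3,:3]@np.array([(u-c["cx"])/c["fx"],(v-c["cy"])/c["fy"],1]); o=P[:3,3]
    return o+d*(z-o[2])/d[2]
def cloud(c,d):
    v,u=np.mgrid[0:d.shape[0],0:d.shape[1]]; 
    X=np.stack([(u-c["cx"])/c["fx"]*d,(v-c["cy"])/c["fy"]*d,d],-1); P=np.array(c["pose"])
    return X@P[:3,:3].T+P[:3,3]
E
python3 - <<'E'
from h import *
c=r.calibration("top"); np.set_printoptions(precision=1,suppress=True)
f=lambda x,y,z:print(x,y,ray(c,x/5.5+310-.4,y/5.5+195-.4,z))
print("wedge heel top z26");f(108,323,26);f(106,438,26)
print("thin z1.5");f(286,325,1.5);f(284,437,1.5)
print("bal TL TR BR BL");f(370,98,62);f(640,108,70);f(622,430,62);f(357,415,54)
d=np.load("top_d0.npy");C=cloud(c,d)
for u,v in [(346,264),(332,264),(335,285),(400,215),(400,232),(420,262),(330,187),(237,259),(202,259)]: print(u,v,C[v,u])
print(r.calibration("wrist")["pose"])
E
```

```text
wedge heel top z26
108 323 [517. -91.  26.]
106 438 [453.3 -90.1  26. ]
thin z1.5
286 325 [ 516.8 -191.     1.5]
284 437 [ 453.8 -189.9    1.5]
bal TL TR BR BL
370 98 [ 638.8 -233.    62. ]
640 108 [ 632.8 -377.2   70. ]
622 430 [ 459.8 -368.    62. ]
357 415 [ 467.  -226.5   54. ]
346 264 [ 484.7 -142.6    5.2]
332 264 [484.5 -99.5  25.3]
335 285 [ 419.4 -108.9   -3.2]
400 215 [ 631.1 -301.6   63. ]
400 232 [ 579.2 -299.1   79.9]
420 262 [ 491.6 -360.8   59.2]
330 187 [713.5 -93.   71.9]
237 259 [498.1 184.6  60.7]
202 259 [497.2 277.4 106. ]
[[   0.4   -0.9   -0.3  320.7]
 [  -0.9   -0.4   -0.1 -512.9]
 [  -0.     0.3   -1.   373.9]
 [   0.     0.     0.     1. ]]
```

```bash
cat >> h.py <<'E'
from scipy.spatial.transform import Rotation as Ro
np.set_printoptions(precision=2,suppress=True)
def tool(s=None):
    s=s or r.sense(); return s["tool_pos"],Ro.from_euler("xyz",s["tcp_rot"],degrees=True).as_matrix()
def plan(target,tz=(1,0,0),tx=(0,0,-1)):
    p,R=tool(); tx=np.array(tx,float);tz=np.array(tz,float);tx/=np.linalg.norm(tx);tz-=tx*(tz@tx);tz/=np.linalg.norm(tz)
    T=np.stack([tx,np.cross(tz,tx),tz],1)
    print("pos",p,"R\n",R); print("shift cm",R.T@(np.array(target)-p)/10,"turn deg",Ro.from_matrix(R.T@T).as_rotvec(degrees=True))
E
python3 - <<'E'
from h import *
plan([400,-200,230],(1,0,0));plan([400,-200,230],(-1,0,0))
E
```

```text
pos [ 253.12 -543.46  230.33] R
 [[-0.    0.91  0.42]
 [ 0.    0.42 -0.91]
 [-1.    0.   -0.  ]]
shift cm [  0.08  27.81 -24.94] turn deg [-65.03  -0.08  -0.06]
pos [ 253.12 -543.46  230.33] R
 [[-0.    0.91  0.42]
 [ 0.    0.42 -0.91]
 [-1.    0.   -0.  ]]
shift cm [  0.08  27.81 -24.94] turn deg [114.97  -0.07   0.09]
```

Call:
servo_tool([
  [[180, -1.5, 4, -3.2, -8, 0, 0], [180, -3, 8, -6.4, -16, 0, 0], [180, -3, 12, -9.6, -24, 0, 0], [180, -3, 16, -13, -32, 0, 0], [180, -3, 20, -16, -40, 0, 0], [180, -3, 24, -19.5, -48, 0, 0], [180, -3, 28, -22.8, -56, 0, 0], [180, -3, 31.4, -25.5, -65, 0, 0]],
], force=20)

```text
time: 0.9
tool_pos: [426.7, -185.9, 261.1]
tcp_rot: [138.3, 90.0, 138.2]
ft_force: [1.3, -1.0, 0.1]
finger_gap: 25.1
```

Call:
servo_tool([
  [[180, 0, 0, 0, 0, 0, 0], [180, 0, 0, 0, 0, 0, 0]],
])

```text
time: 1.1
tool_pos: [426.7, -186.8, 261.0]
tcp_rot: [-175.2, 90.0, -175.5]
ft_force: [0.6, -0.0, 0.5]
finger_gap: 25.4
```

```bash
python3 - <<'E'
from h import *
print(tool(),r.sense()["finger_gap"])
c=r.calibration("wrist");p,d=r.snapshot("wrist");np.save("w1.npy",p);np.save("w1d.npy",d);np.save("w1c.npy",c,allow_pickle=True)
cv2.imwrite("pics/w1.png",p[:,:,::-1]);print(c)
E
```

```text
(array([ 426.75, -186.78,  261.01]), array([[-0.  ,  0.01,  1.  ],
       [-0.  ,  1.  , -0.01],
       [-1.  , -0.  , -0.  ]])) 25.427764408428864
{'fx': 382.1785608988259, 'fy': 382.1785608988259, 'cx': 320.8073930419484, 'cy': 237.92649362269304, 'pose': array([[   1.  ,   -0.  ,   -0.  ,  427.55],
       [  -0.01,   -0.96,   -0.29, -113.13],
       [  -0.  ,    0.29,   -0.96,  404.51],
       [   0.  ,    0.  ,    0.  ,    1.  ]])}
```

View pics/w1.png

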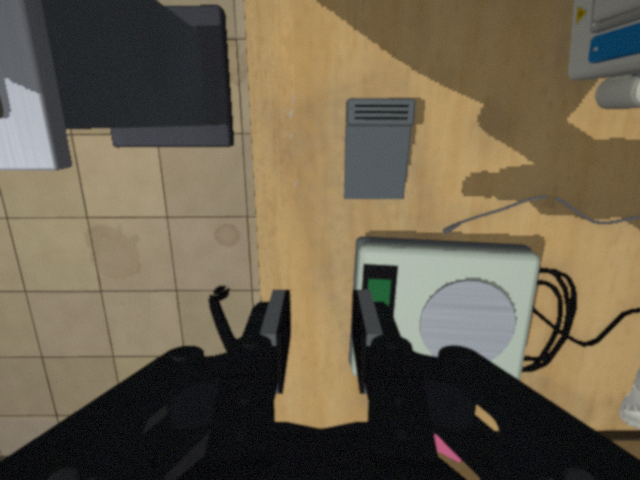

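Wrist view: grey wedge with slotted heel (347–415, 98), thin end (345–406, 199), facing the balance's left side (358,238)–(538,247). This is the right wedge.

```bash
python3 - <<'E'
from h import *
c=np.load("w1c.npy",allow_pickle=True).item();p=np.load("w1.npy");d=np.load("w1d.npy");C=cloud(c,d)
hsv=cv2.cvtColor(p,cv2.COLOR_RGB2HSV)
m=((p.max(2)<120)&(p.max(2).astype(int)-p.min(2)<25)).astype(np.uint8);m[:85]=0;m[205:]=0;m[:,:335]=0;m[:,425:]=0
cs=max(cv2.findContours(m,cv2.RETR_EXTERNAL,cv2.CHAIN_APPROX_NONE)[0],key=cv2.contourArea);print(cv2.boundingRect(cs))
q=cv2.approxPolyDP(cs,4,True)[:,0];print(q.tolist())
for u,v in q: print(u,v,ray(c,u,v,26 if v<140 else 1.5))
# balance housing left edge: where height along columns jumps
for u in (370,400,440,480,510,530):
  col=C[225:300,u]; k=np.argmax(col[:,2]>35); print(u,225+k,C[225+k+4,u])
for u,v in [(362,300),(362,270),(400,252),(520,262),(468,318),(380,160),(380,185),(380,105)]:print(u,v,C[v,u])
# plane fit of top
w=C[248:276,375:525].reshape(-1,3);A=np.c_[w[:,:2],np.ones(len(w))];print(np.linalg.lstsq(A,w[:,2],rcond=None)[0])
E
```

```text
(344, 98, 72, 101)
[[349, 99], [344, 197], [402, 198], [414, 99]]
349 99 [453.56 -93.29  26.  ]
344 197 [ 451.5  -190.45    1.5 ]
402 198 [ 513.47 -191.84    1.5 ]
414 99 [514.13 -93.61  26.  ]
370 242 [ 474.65 -229.82   49.61]
400 243 [ 503.98 -230.96   49.72]
440 245 [ 542.02 -231.95   53.45]
480 246 [ 581.27 -233.47   52.54]
510 247 [ 609.73 -234.1    54.11]
530 236 [ 657.97 -239.87    0.43]
362 300 [ 442.26 -176.12  276.54]
362 270 [ 467.02 -253.28   53.77]
400 252 [ 503.12 -234.28   55.03]
520 262 [ 617.61 -243.14   60.37]
468 318 [ 569.51 -296.9    71.3 ]
380 160 [ 486.98 -150.87   10.77]
380 185 [ 488.86 -177.21    5.1 ]
380 105 [482.53 -98.77  26.89]
[ -0.02   1.19 359.58]
```

Call:
servo_tool([
  [[180, 2, 4, 1.9, 0, 0, 0], [180, 5, 8, 3.8, 0, 0, 0], [180, 8.5, 12.5, 5.7, 0, 0, 0], [180, 13, 12.5, 5.7, 0, 0, 0], [180, 17.5, 12.5, 5.7, 0, 0, 0], [180, 21, 12.5, 5.7, 0, 0, 0], [180, 23.5, 12.5, 5.7, 0, 0, 0], [180, 24.9, 12.5, 5.7, 0, 0, 0]],
])

```text
time: 1.95
tool_pos: [482.2, -64.7, 9.4]
tcp_rot: [171.1, 89.7, 170.5]
ft_force: [1.3, -0.1, -0.2]
finger_gap: 25.1
```

Call:
servo_tool([
  [[180, 0, 0, 0, 0, 0, 0], [180, 0, 0, 0, 0, 0, 0]],
])

```text
time: 2.15
tool_pos: [485.1, -64.4, 13.2]
tcp_rot: [-19.4, 90.0, -20.0]
ft_force: [0.5, 0.4, -0.8]
finger_gap: 25.1
```

```bash
python3 - <<'E'
from h import *
print(tool(),r.sense()["finger_gap"],r.sense()["ft_force"])
c=r.calibration("wrist");p,d=r.snapshot("wrist");C=cloud(c,d)
cv2.imwrite("pics/w2.png",p[:,:,::-1])
p,d=r.snapshot("scene");cv2.imwrite("pics/s2.png",cv2.resize(p[150:330,250:470,::-1],None,fx=3.3,fy=3.3))
E
```

```text
(array([485.06, -64.41,  13.23]), array([[ 0.  ,  0.01,  1.  ],
       [-0.  ,  1.  , -0.01],
       [-1.  , -0.  ,  0.  ]])) 25.057215627443558 [ 0.49  0.35 -0.84]
```

View pics/w2.png

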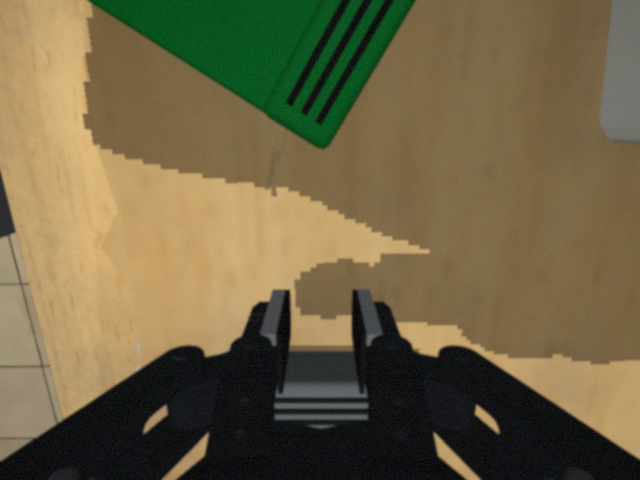

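View pics/s2.png

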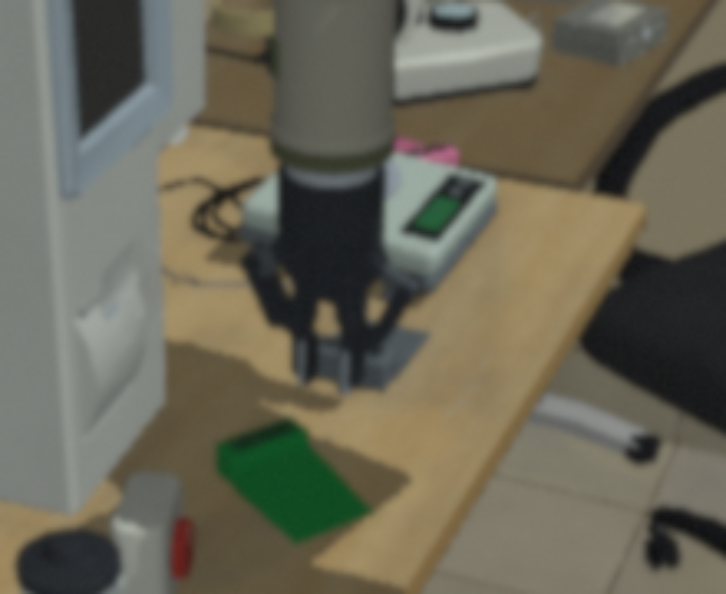

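Fingers straddle the heel centre (fingers 275–365 px, wedge 275–368). I'll lower 5 mm and push most of the way.

Call:
servo_tool([
  [[180, 0.5, -0.8, 0, 0, 0, 0], [180, 0.5, -1.4, 0, 0, 0, 0], [180, 0.5, -2.2, 0, 0, 0, 0], [180, 0.5, -3.2, 0, 0, 0, 0], [180, 0.5, -4.2, 0, 0, 0, 0], [180, 0.5, -5.2, 0, 0, 0, 0], [180, 0.5, -6.0, 0, 0, 0, 0], [180, 0.5, -6.5, 0, 0, 0, 0]],
])

```text
time: 3.05
tool_pos: [483.9, -129.3, 7.3]
tcp_rot: [-53.6, 90.0, -54.1]
ft_force: [0.5, 1.1, 0.2]
finger_gap: 25.0
```

Call:
servo_tool([
  [[180, 0, -0.4, 0, 0, 0, 0], [180, 0, -0.8, 0, 0, 0, 0], [180, 0, -1.2, 0, 0, 0, 0], [180, 0, -1.6, 0, 0, 0, 0], [180, 0, -1.9, 0, 0, 0, 0], [180, 0, -2, 0, 0, 0, 0]],
])

```text
time: 3.65
tool_pos: [483.8, -147.5, 7.2]
tcp_rot: [100.5, 89.9, 100.0]
ft_force: [-0.1, 7.1, 2.5]
finger_gap: 24.6
```

```bash
cat >> h.py <<'E'
def look(n):
    s=r.sense();print(s["time"],s["tool_pos"],s["ft_force"])
    for k in("scene","top"):
        p,d=r.snapshot(k);np.save(f"{k}_{n}.npy",p);np.save(f"{k}_d{n}.npy",d)
    p=np.load(f"top_{n}.npy");cv2.imwrite(f"pics/top_{n}.png",cv2.resize(p[195:300,310:450,::-1],None,fx=5.5,fy=5.5,interpolation=2))
    p=np.load(f"scene_{n}.npy");cv2.imwrite(f"pics/scene_{n}.png",cv2.resize(p[150:320,280:450,::-1],None,fx=3.5,fy=3.5,interpolation=2))
    # tilt from top depth: visible housing top + desk ref
    c=r.calibration("top");C=cloud(c,np.load(f"top_d{n}.npy"));w=C[205:280,360:440].reshape(-1,3)
    return C
E
python3 - <<'E'
from h import *
look(3)
E
```

```text
3.65 [ 483.79 -147.53    7.23] [-0.13  7.09  2.54]
```

View pics/top_3.png

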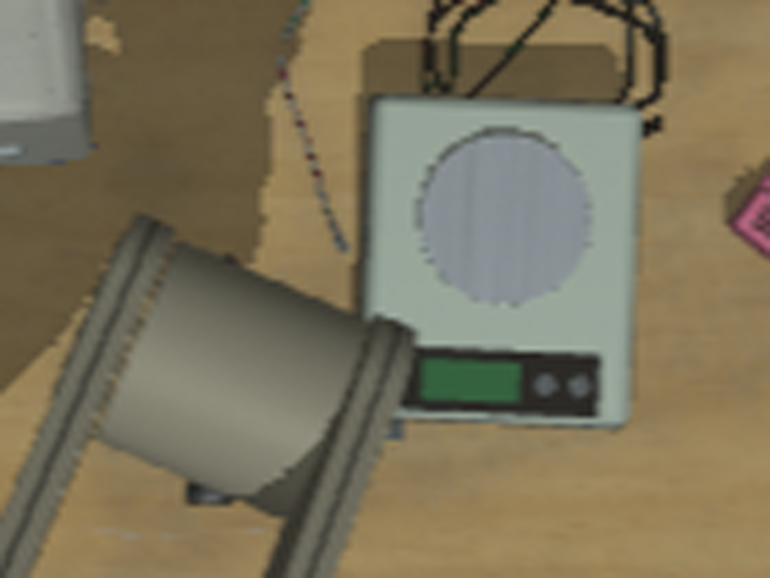

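View pics/scene_3.png

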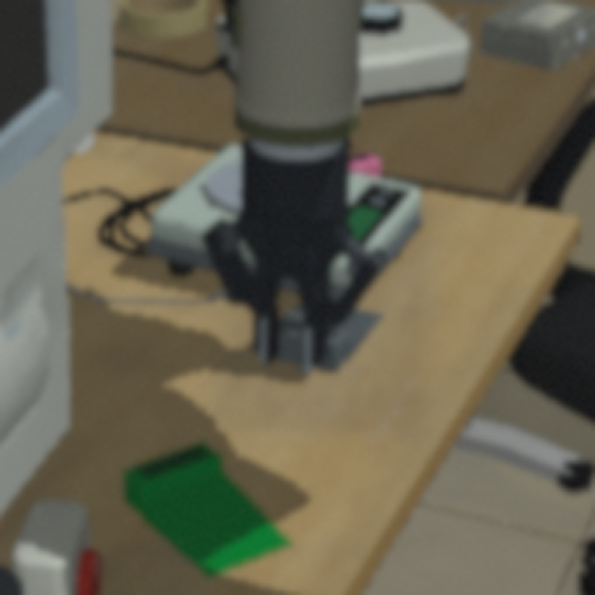

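Call:
servo_tool([
  [[180, 0, -0.4, 0, 0, 0, 0], [180, 0, -0.8, 0, 0, 0, 0], [180, 0, -1.2, 0, 0, 0, 0], [180, 0, -1.4, 0, 0, 0, 0], [180, 0, -1.5, 0, 0, 0, 0]],
])

```text
time: 4.25
tool_pos: [483.7, -162.8, 7.2]
tcp_rot: [102.3, 89.9, 101.9]
ft_force: [0.3, 5.6, 3.2]
finger_gap: 25.1
```

```bash
cat >> h.py <<'E'
from scipy.optimize import least_squares
def fit(w,t=6):
    A=np.c_[w[:,:2]-w[:,:2].mean(0),np.ones(len(w))]
    return least_squares(lambda q:A@q-w[:,2],[0,0,np.median(w[:,2])],loss="soft_l1",f_scale=1.).x
def tilt(n):
    c=r.calibration("top");d=np.load(f"top_d{n}.npy");C=cloud(c,d)
    v,u=np.mgrid[0:480,0:640]
    m=(u>383)&(u<422)&(v>216)&(v<256)&(np.hypot(u-401.5,v-234.5)>18.5)&(C[...,2]<75)&(C[...,2]>45)
    dk=(u>392)&(u<455)&(v>280)&(v<298)|(u>430)&(u<440)&(v>240)&(v<290)
    p=fit(C[m]);q=fit(C[dk&(abs(C[...,2])<15)])
    e=np.array([-.615,.789]);l=lambda s:s[:2]@e
    print(n,m.sum(),"top",p,"desk",q,"tilt toward short foot (rad)",-(p-q)[:2]@e,"rel:",(p-q)[:2])
E
python3 - <<'E'
from h import *
look(4)
for n in (0,3,4): tilt(n)
E
```

```text
4.25 [ 483.67 -162.84    7.23] [0.34 5.56 3.19]
0 421 top [ 0.05 -0.08 62.73] desk [ 0.    0.   -0.36] tilt toward short foot (rad) 0.09478944370171687 rel: [ 0.05 -0.08]
3 418 top [ 0.03 -0.04 61.86] desk [ 0.   0.  -0.2] tilt toward short foot (rad) 0.04910929570175227 rel: [ 0.03 -0.04]
4 402 top [ 0.02 -0.02 61.65] desk [ 0.01  0.01 -0.6 ] tilt toward short foot (rad) 0.024141987035043347 rel: [ 0.01 -0.02]
```

View pics/top_4.png

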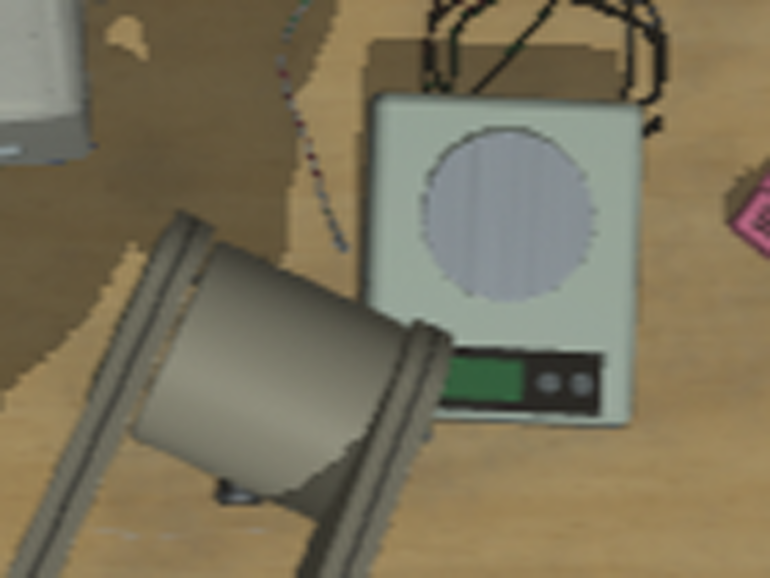

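Call:
servo_tool([
  [[180, 0, -0.2, 0, 0, 0, 0], [180, 0, -0.4, 0, 0, 0, 0], [180, 0, -0.6, 0, 0, 0, 0], [180, 0, -0.7, 0, 0, 0, 0], [180, 0, -0.7, 0, 0, 0, 0]],
])

```text
time: 4.85
tool_pos: [483.6, -170.2, 7.2]
tcp_rot: [125.9, 90.0, 125.4]
ft_force: [0.2, 3.9, 1.7]
finger_gap: 25.0
```

```bash
sed -i 's/precision=2/precision=4/' h.py; python3 - <<'E'
from h import *
look(5)
for n in (0,3,4,5): tilt(n)
E
```

```text
4.85 [ 483.576  -170.2009    7.2349] [0.1794 3.8999 1.6817]
0 421 top [ 0.0528 -0.0787 62.7265] desk [ 0.0019  0.0018 -0.3579] tilt toward short foot (rad) 0.09478944370171687 rel: [ 0.0508 -0.0805]
3 418 top [ 0.0287 -0.041  61.862 ] desk [ 0.0027  0.001  -0.1958] tilt toward short foot (rad) 0.04910929570175227 rel: [ 0.026 -0.042]
4 402 top [ 0.0178 -0.0152 61.6514] desk [ 0.0054  0.0057 -0.5986] tilt toward short foot (rad) 0.024141987035043347 rel: [ 0.0124 -0.0209]
5 400 top [ 0.0026 -0.0152 61.2767] desk [ 0.0015  0.0002 -0.5755] tilt toward short foot (rad) 0.012899987545054396 rel: [ 0.0011 -0.0155]
```

```bash
cat >> h.py <<'E'
def tiltavg(k=8):
    c=r.calibration("top");ds=[]
    for i in range(k):
        p,d=r.snapshot("top");ds.append(np.where(d>0,d,np.nan))
    sd=np.nanmean(np.nanstd(ds,0)[205:290,380:440]);d=np.nan_to_num(np.nanmean(ds,0));np.save("top_davg.npy",d);print("px noise",sd)
    tilt("avg");print(r.sense()["time"],r.sense()["ft_force"],r.sense()["tool_pos"])
E
python3 -c "
from h import *
tiltavg()"
```

```text
px noise 2.8581862
avg 402 top [ 0.0065 -0.0091 61.4303] desk [ 0.0009  0.0007 -0.4927] tilt toward short foot (rad) 0.011190871719662958 rel: [ 0.0056 -0.0098]
5.35 [-0.3515  4.904   1.3255] [ 483.5915 -170.2414    7.2454]
```

Call:
servo_tool([
  [[180, 0, -0.1, 0, 0, 0, 0], [180, 0, -0.2, 0, 0, 0, 0], [180, 0, -0.3, 0, 0, 0, 0], [180, 0, -0.35, 0, 0, 0, 0], [180, 0, -0.35, 0, 0, 0, 0]],
])

```text
time: 5.85
tool_pos: [483.6, -173.9, 7.3]
tcp_rot: [138.2, 90.0, 137.8]
ft_force: [-0.1, 5.6, 1.1]
finger_gap: 25.3
```

```bash
python3 -c "
from h import *
tiltavg(10)"
```

```text
px noise 2.8510156
avg 399 top [ 0.0034 -0.001  61.378 ] desk [ 0.0001  0.0017 -0.4429] tilt toward short foot (rad) 0.00416807555947943 rel: [ 0.0033 -0.0027]
6.35 [-0.0172  3.1968  0.5303] [ 483.5538 -173.907     7.2415]
```

Call:
servo_tool([
  [[180, 0, -0.05, 0, 0, 0, 0], [180, 0, -0.1, 0, 0, 0, 0], [180, 0, -0.15, 0, 0, 0, 0], [180, 0, -0.18, 0, 0, 0, 0], [180, 0, -0.18, 0, 0, 0, 0]],
])

```text
time: 6.85
tool_pos: [483.5, -175.0, 7.2]
tcp_rot: [103.5, 89.9, 103.1]
ft_force: [0.3, 7.9, 2.2]
finger_gap: 25.0
```

```bash
python3 -c "
from h import *
tiltavg(16);look(6)"
```

```text
px noise 2.8556325
avg 396 top [ 0.001  -0.0022 61.455 ] desk [ 0.0001  0.0002 -0.4923] tilt toward short foot (rad) 0.0024576711810007155 rel: [ 0.0008 -0.0025]
7.65 [0.4017 7.3889 2.179 ] [ 483.5632 -175.0242    7.25  ]
7.65 [ 483.5632 -175.0242    7.25  ] [0.4017 7.3889 2.179 ]
```

View pics/scene_6.png

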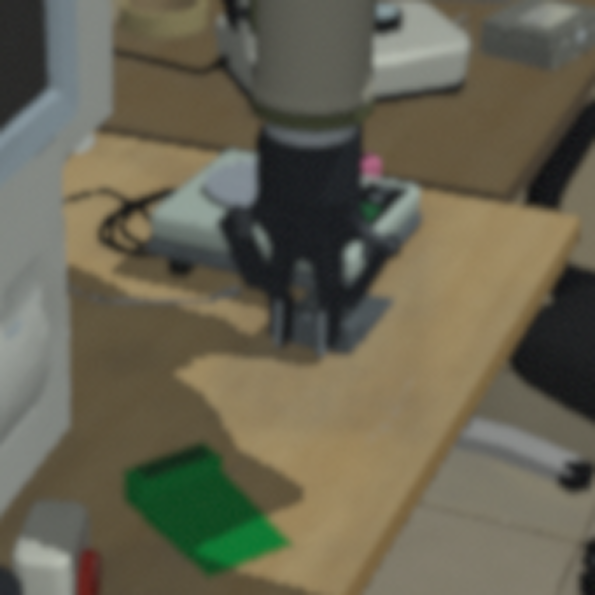

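Call:
servo_tool([
  [[180, 0, -0.05, 0, 0, 0, 0], [180, 0, -0.1, 0, 0, 0, 0], [180, 0, -0.13, 0, 0, 0, 0], [180, 0, -0.13, 0, 0, 0, 0]],
])

```text
time: 8.15
tool_pos: [483.5, -175.9, 7.2]
tcp_rot: [100.2, 89.9, 99.7]
ft_force: [-0.1, 10.8, 3.6]
finger_gap: 24.8
```

```bash
python3 -c "
from h import *
tiltavg(16)"
```

```text
px noise 2.8568335
avg 395 top [-0.0006 -0.0009 61.3911] desk [ 0.0015  0.0011 -0.4729] tilt toward short foot (rad) 0.00024355222117633017 rel: [-0.0021 -0.002 ]
8.95 [0.2848 9.14   3.0134] [ 483.535  -175.8857    7.2472]
```

Push force rose to about 9–10 N and the tilt reads about 0, so it is level. I'll back away, rise and inspect.

Call:
servo_tool([
  [[180, 0, 1, 0, 0, 0, 0], [180, 0, 3, 0, 0, 0, 0], [180, -2, 3.5, 0, 0, 0, 0], [180, -6, 3.5, 0, 0, 0, 0], [180, -10, 3.5, 0, 0, 0, 0], [180, -14, 3.5, 0, 0, 0, 0], [255, -16, 3.5, 0, 0, 0, 0], [255, -16, 3.5, 0, 0, 0, 0]],
])

```text
time: 9.75
tool_pos: [486.5, -143.3, 172.0]
tcp_rot: [-28.8, 89.5, -29.2]
ft_force: [-0.1, -0.4, 0.7]
finger_gap: 0.1
```

Call:
servo_tool([
  [[255, 0, 0, 0, 0, 0, 0], [255, 0, 0, 0, 0, 0, 0]],
])

```text
time: 9.95
tool_pos: [482.9, -141.7, 165.7]
tcp_rot: [169.1, 89.9, 168.7]
ft_force: [-0.9, 0.9, 0.0]
finger_gap: -0.1
```

```bash
python3 - <<'E'
from h import *
print(tool(),r.sense()["finger_gap"],r.sense()["ft_force"])
c=r.calibration("wrist");p,d=r.snapshot("wrist");np.save("w3.npy",p);np.save("w3d.npy",d);np.save("w3c.npy",c,allow_pickle=True)
cv2.imwrite("pics/w3.png",p[:,:,::-1])
look(7);tiltavg(10)
E
```

```text
(array([ 482.9494, -141.7287,  165.6814]), array([[-0.0022,  0.0077,  1.    ],
       [ 0.0004,  1.    , -0.0077],
       [-1.    ,  0.0004, -0.0022]])) -0.1278989447831192 [-0.897   0.9109  0.0187]
10.0 [ 482.8209 -141.6339  165.4628] [-0.3509 -0.2677  0.0152]
px noise 3.0220966
avg 388 top [ 0.0008 -0.0011 61.4148] desk [ 0.0022  0.0015 -0.4902] tilt toward short foot (rad) 0.0011872428699018895 rel: [-0.0014 -0.0026]
10.6 [-0.133  -0.4769 -0.8503] [ 483.8688 -141.9879  167.322 ]
```

View pics/w3.png

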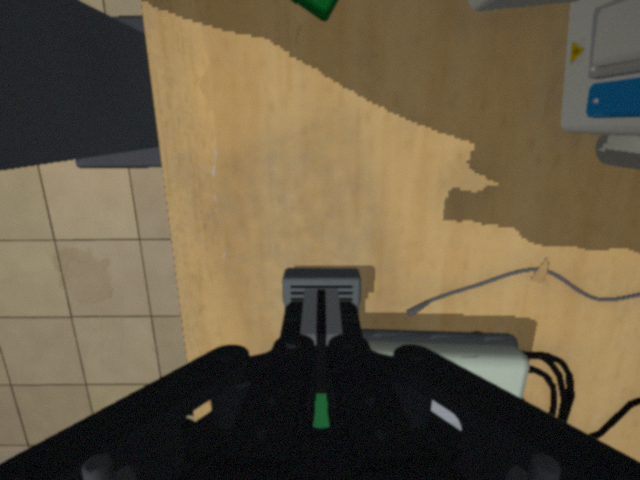

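View pics/top_7.png

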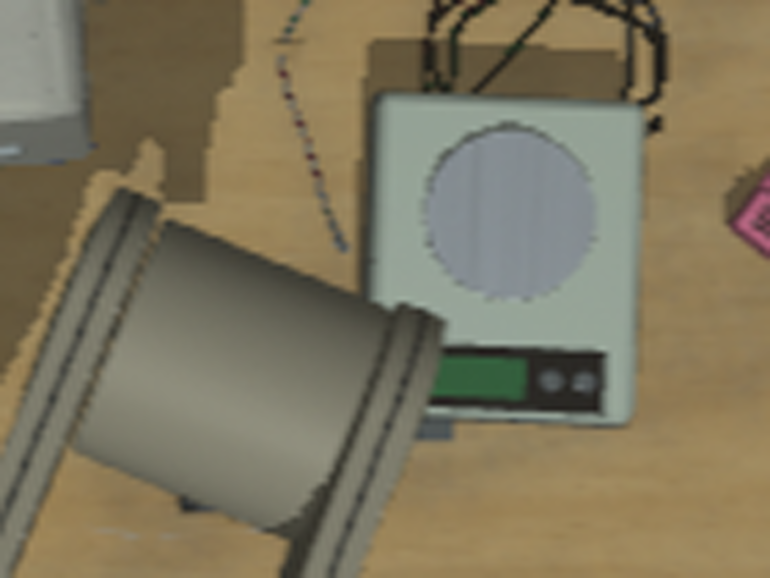

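```bash
python3 - <<'E'
from h import *
c=r.calibration("top")
P=[ray(c,x/5.5+310-.4,y/5.5+195-.4,60) for x,y in [(375,93),(643,104),(632,425)]];print(P)
pan=ray(c,511/5.5+310-.4,211/5.5+195-.4,70);print("pan",pan)
a=np.radians(-2.5);R=np.array([[np.cos(a),-np.sin(a)],[np.sin(a),np.cos(a)]])
o=pan[:2]-R@[22,0];t=o+R@[70,-55];print("origin",o,"test",t,"foot",o+R@[-68,53],"corner",o+R@[90,-75])
d=np.load("top_davg.npy");C=cloud(c,d);k=np.argmin(np.hypot(C[...,0]-t[0],C[...,1]-t[1]));v,u=divmod(k,640);print(u,v,C[v-2:v+3,u-2:u+3].reshape(-1,3).mean(0))
plan([t[0],t[1],120])
E
```

```text
[array([ 641.744 , -235.9156,   60.    ]), array([ 636.039 , -380.7272,   60.    ]), array([ 462.4727, -373.7389,   60.    ])]
pan [ 577.0834 -307.8668   70.    ]
origin [ 555.1043 -306.9072] test [ 622.6387 -364.9082] foot [ 489.4809 -250.9915] corner [ 641.7472 -385.7616]
421 218 [ 622.4148 -364.0211   61.6374]
pos [ 483.8688 -141.9879  167.322 ] R
 [[ 0.      0.0076  1.    ]
 [-0.0001  1.     -0.0076]
 [-1.     -0.0001  0.    ]]
shift cm [  4.7338 -22.1858  14.0457] turn deg [-0.435   0.001   0.0036]
```

Call:
servo_tool([
  [[255, 0, -4, 2.5, 0, 0, 0], [255, 0, -8, 5, 0, 0, 0], [255, 0, -12, 7.5, 0, 0, 0], [255, 1, -16, 10, 0, 0, 0], [255, 2, -20, 12.5, 0, 0, 0], [255, 3.5, -21.9, 13.8, 0, 0, 0], [255, 5, -21.9, 13.8, 0, 0, 0], [255, 6, -21.9, 13.8, 0, 0, 0]],
])

```text
time: 11.4
tool_pos: [619.4, -361.6, 104.8]
tcp_rot: [141.7, 89.8, 141.2]
ft_force: [-0.2, 0.4, -1.2]
finger_gap: 0.1
```

Call:
servo_tool([
  [[255, 0, 0, 0, 0, 0, 0], [255, 0, 0, 0, 0, 0, 0]],
])

```text
time: 11.6
tool_pos: [620.0, -360.9, 107.7]
tcp_rot: [122.1, 90.0, 121.7]
ft_force: [0.0, 0.5, 0.0]
finger_gap: 0.1
```

```bash
python3 - <<'E'
from h import *
plan([620,-362,62]); print(r.sense()["ft_force"])
p,d=r.snapshot("wrist");cv2.imwrite("pics/w4.png",p[:,:,::-1])
look(8)
E
```

```text
pos [ 620.0142 -360.9295  107.6698] R
 [[-0.0002  0.0067  1.    ]
 [ 0.0003  1.     -0.0067]
 [-1.      0.0003 -0.0002]]
shift cm [ 4.5669 -0.1085  0.0002] turn deg [-0.3862 -0.0111 -0.0178]
[0.0031 0.5065 0.0066]
11.65 [ 620.4904 -361.3095  108.5908] [ 0.4661  0.1743 -0.2111]
```

View pics/w4.png

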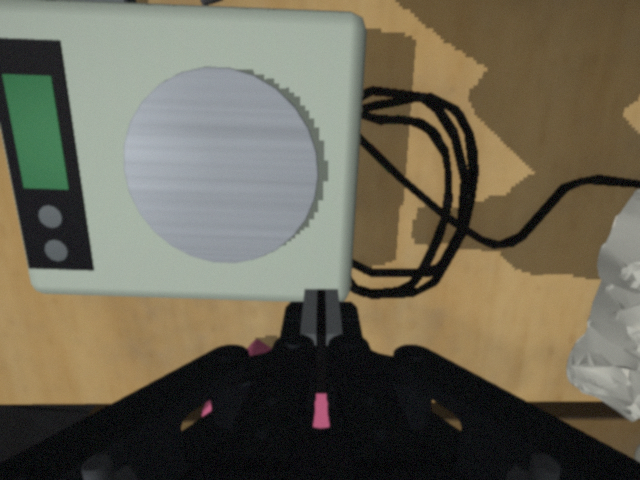

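View pics/scene_8.png

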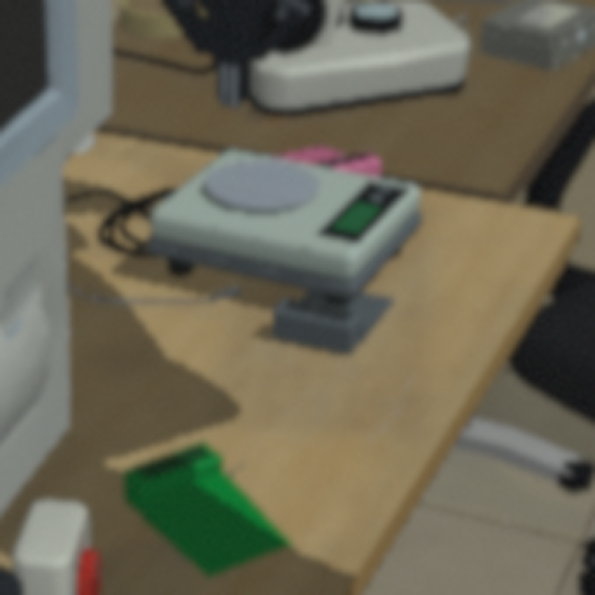

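View pics/top_8.png

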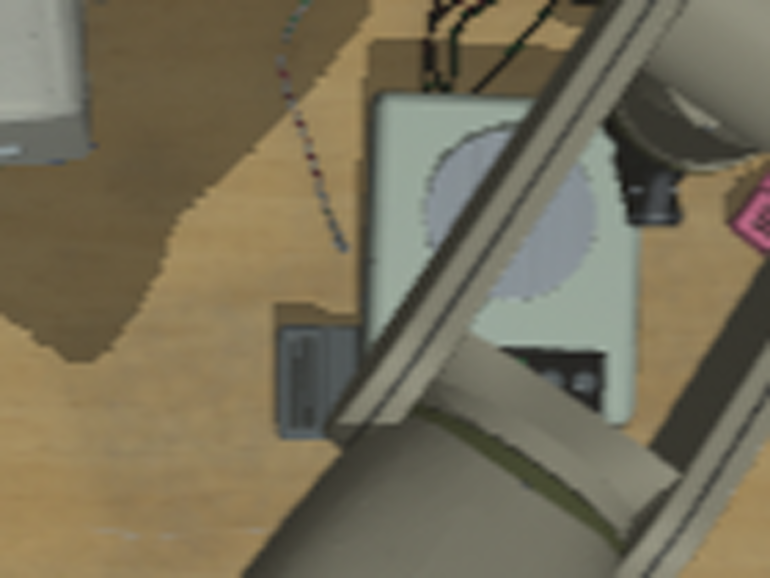

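```bash
python3 - <<'E'
from h import *
c=r.calibration("wrist")
for u,v in [(349,301),(363,15),(32,292),(221,165)]: print(u,v,ray(c,u,v,70 if u==221 else 60))
print(tool()[0])
E
```

```text
349 301 [ 636.6881 -383.6421   60.    ]
363 15 [ 640.8752 -242.7986   60.    ]
32 292 [ 462.2007 -376.8538   60.    ]
221 165 [ 574.4538 -307.5184   70.    ]
[ 620.8298 -361.7764  109.1323]
```

Call:
servo_tool([
  [[255, 1.5, -0.1, 0, 0, 0, 0], [255, 3, -0.1, 0, 0, 0, 0], [255, 3.7, -0.1, 0, 0, 0, 0], [255, 4.0, -0.1, 0, 0, 0, 0], [255, 4.1, -0.1, 0, 0, 0, 0], [255, 4.1, -0.1, 0, 0, 0, 0]],
])

```text
time: 12.35
tool_pos: [620.3, -363.1, 66.3]
tcp_rot: [-35.0, 90.0, -35.5]
ft_force: [-0.2, -0.5, 0.6]
finger_gap: -0.2
```

Call:
servo_tool([
  [[255, 0.1, 0, 0, 0, 0, 0], [255, 0.2, 0, 0, 0, 0, 0], [255, 0.3, 0, 0, 0, 0, 0], [255, 0.3, 0, 0, 0, 0, 0]],
])

```text
time: 12.75
tool_pos: [620.2, -363.0, 63.3]
tcp_rot: [105.0, 90.0, 104.6]
ft_force: [0.3, -1.1, 0.6]
finger_gap: 0.4
```

Call:
servo_tool([
  [[255, 0.05, 0, 0, 0, 0, 0], [255, 0.1, 0, 0, 0, 0, 0], [255, 0.15, 0, 0, 0, 0, 0], [255, 0.15, 0, 0, 0, 0, 0]],
])

```text
time: 13.15
tool_pos: [620.2, -363.0, 61.9]
tcp_rot: [-22.5, 90.0, -22.9]
ft_force: [-0.4, 0.0, 0.6]
finger_gap: 0.2
```

Call:
servo_tool([
  [[255, 0.05, 0, 0, 0, 0, 0], [255, 0.08, 0, 0, 0, 0, 0], [255, 0.1, 0, 0, 0, 0, 0]],
])

```text
time: 13.45
tool_pos: [620.3, -363.1, 61.8]
tcp_rot: [-36.8, 90.0, -37.3]
ft_force: [-2.7, 2.0, 7.8]
finger_gap: -0.3
```

Call:
servo_tool([
  [[255, 0.05, 0, 0, 0, 0, 0], [255, 0.1, 0, 0, 0, 0, 0], [255, 0.1, 0, 0, 0, 0, 0]],
])

```text
time: 13.75
tool_pos: [620.4, -363.2, 61.7]
tcp_rot: [-44.1, 90.0, -44.5]
ft_force: [-5.2, 2.1, 11.3]
finger_gap: 0.1
```

Call:
servo_tool([
  [[255, 0.04, 0, 0, 0, 0, 0], [255, 0.08, 0, 0, 0, 0, 0], [255, 0.08, 0, 0, 0, 0, 0], [255, 0.08, 0, 0, 0, 0, 0], [255, 0.08, 0, 0, 0, 0, 0]],
])

```text
time: 14.25
tool_pos: [620.4, -363.2, 61.6]
tcp_rot: [-41.1, 89.9, -41.6]
ft_force: [-7.8, 4.9, 15.6]
finger_gap: 0.0
```

```bash
python3 -c "
from h import *
s=r.sense();print(s['tool_pos'],s['ft_force'],s['wrist_torque'])"
```

```text
[ 620.4228 -363.2225   61.5907] [-7.8347  4.9257 15.5993] [ 0.7904  1.2892 -0.0316]
```

Pressed with 15.6 N and the corner gave only about 0.2 mm. Lifting off and rechecking.

Call:
servo_tool([
  [[255, -0.2, 0, 0, 0, 0, 0], [255, -1, 0, 0, 0, 0, 0], [255, -4, 0, 0, 0, 0, 0], [255, -8, 0, 0, 0, 0, 0], [255, -12, 0, 0, 0, 0, 0], [255, -16, 0, 0, 0, 0, 0], [255, -18, 0, 0, 0, 0, 0], [255, -18, 0, 0, 0, 0, 0]],
])

```text
time: 15.05
tool_pos: [622.1, -364.3, 245.0]
tcp_rot: [-34.0, 89.5, -34.4]
ft_force: [0.1, -0.7, -0.1]
finger_gap: 0.0
```

Call:
servo_tool([
  [[255, 0, -1, -4, 0, 0, 0], [255, 0, -2, -8, 0, 0, 0], [255, 0, -2, -12, 0, 0, 0], [255, 0, -2, -16, 0, 0, 0], [255, 0, -2, -20, 0, 0, 0], [255, 0, -2, -24, 0, 0, 0], [255, 0, -2, -26, 0, 0, 0], [255, 0, -2, -26, 0, 0, 0]],
])

```text
time: 15.85
tool_pos: [357.5, -380.8, 237.7]
tcp_rot: [143.7, 89.9, 143.1]
ft_force: [1.1, -1.0, 0.5]
finger_gap: 0.3
```

```bash
python3 - <<'E'
from h import *
look(9);p=np.load("top_9.npy");cv2.imwrite("pics/top9full.png",p[:,:,::-1]);tiltavg(12)
E
```

```text
15.85 [ 357.5141 -380.7954  237.7024] [ 1.0917 -1.02    0.5393]
px noise 2.9242449
avg 422 top [ 0.0021  0.0001 61.3674] desk [ 0.0007  0.0015 -0.4785] tilt toward short foot (rad) 0.0019837187811712256 rel: [ 0.0015 -0.0014]
16.55 [-0.7228 -0.038   0.743 ] [ 360.1725 -380.9633  238.942 ]
```

View pics/top9full.png

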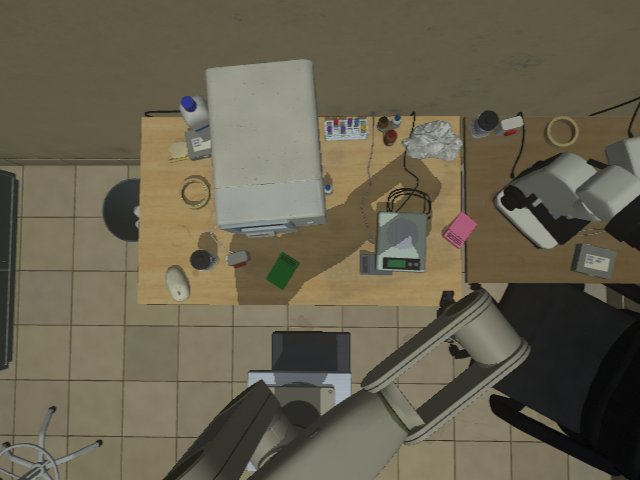

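View pics/scene_9.png

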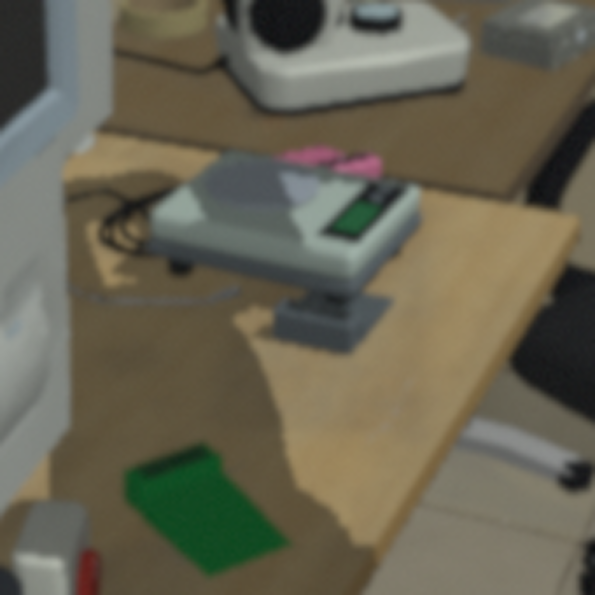

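```bash
python3 - <<'E'
from h import *
tiltavg(40)
E
```

```text
px noise 3.055167
avg 422 top [ 0.0016  0.0003 61.4212] desk [ 0.0002  0.0013 -0.4806] tilt toward short foot (rad) 0.0016547773938020256 rel: [ 0.0014 -0.001 ]
18.55 [ 0.279  -0.1571 -0.1953] [ 360.0153 -381.0271  238.9809]
```

```bash
python3 -c "
from bench import r
print(r.hand_in())"
```

```text
the job is handed in; nothing more can be done
None
```

I pushed the grey wedge about 95 mm under the short front left foot with the fingertips. Then I pressed the rear right corner, withdrew clear and handed the job in at about 18.6 s.

- **Level:** the tilt measured from the top camera's depth fell from 0.095 rad to 0.0017 rad (0.1°, about the measuring noise). It never read exactly zero: the averaged readings after the push ran from 0.0002 to 0.0020 rad.
- **Push:** the pushing force rose from about 4 N to 9–10 N at the end, which fits the foot taking load as the balance came level. By my estimate the foot sits at about x = +14 mm on the ramp.
- **Press test:** the rear right corner took 15.6 N downward and gave only about 0.2 mm, with no rocking. The press also put about 9 N sideways on the balance.
- **Balance position:** I saw no sliding beyond the shift expected from its straightening up, though I could only check this to about 2–3 mm.
- **Other things:** in the final pictures the wedge is straight and in place, and the bottle, timer, jar and the green and pink look-alikes stand where they were.

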